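# Slide the mini chopper up into its charging cradle and press it onto the contacts

### The arm

A 7-joint arm with a two-finger parallel gripper is mounted at the origin on a cart in front of the work surface, level with it; the furniture and walls round the work are solid. World frame = base frame: x ahead of the robot, y to its left, z up, the work surface at z = 0. Lengths are in m, angles in rad, forces in N, time in s.
With the tool pointing down it reaches from about 0.4 to 0.875 m from the base axis. Payload 19.3 kg.
Tool frame: the origin (TCP) lies midway between the tips of the shut fingers; the grasp point (between the pads) lies 19 mm behind it; z points along the fingers, y is the line along which they close (so a half turn about z gives the same grasp; the last joint's range is limited). The gripper opens to 85 mm and grips with 20 to 120 N. Pads are 22 mm wide; open, the fingers measure 114 mm over their backs; the gripper's body (76 mm by 85 mm) begins 54 mm behind the grasp point. The pads swing forward as they close: fully open they stand 13 mm farther back than shut.
Start: joints at [1.072, 0.521, -0.036, 1.599, 0.021, 1.021, -0.113], TCP at [0.26, -0.568, 0.209] pointing down, gripper open.
Joint ranges: [-2.91, 2.91], [-0.3, 2.13], [-1.5, 1.42], [0.17, 2.43], [-1.26, 4.41], [0.16, 1.93], [-2.52, 2.52]. Speed limits (rad/s): [1.89, 1.89, 2.39, 2.39, 3.01, 3.01, 3.01].

### API

Orientations are given as [roll, pitch, yaw] about the fixed x, y, z axes, in that order (R = Rz(yaw) Ry(pitch) Rx(roll)).
In Python, from workcell import bot gives the robot as it stands.
- The arm moves only by the tool move_arm, never from a script. Its argument "series" is a list of rows, each a list of 3 entries, a list of its own where there are three numbers: the shift along the tool's x, y, z in cm, then the turn, a rotation vector about the tool's x, y, z in rad, then the opening in per cent of the stroke, from 0 (shut) to 100 (fully open). A call has 1 to 20 rows; each row is the pose to reach, as a shift and turn from the pose commanded when the call began, along the tool's axes at that moment; what a row does not reach only later rows make up. A row lasts 1/12 s, in which the tool goes at most 41.7 mm and 7.16 degrees, less where a joint would pass 70% of its speed; a pose out of reach is approached as far as the arm can. A call with a gripper value outside its range is refused whole. The fingers move at their own pace and stop on an object; "squeeze" is the grip in N (left out, the last holds). Time passes only in rows, so rows that repeat a pose let the fingers close. It gives the time, the measured TCP pose, the force, the opening and the grip force at its end, in the units of the state.
- bot.observe(): the state, without advancing time (a new reading comes with each control period).
- bot.grab_frame(name): name is "scene" or "top"; returns (picture, depth): 480x640x3 uint8, red, green, blue; 480x640 float32, m along the optical axis (not along the pixel's ray), 0 where there is no reading.
- bot.camera_params(name): a dict with "fovy" (degrees; the focal length in pixels is half the picture's height over the tangent of half this angle, whatever the lens; pixels are square), "cx", "cy" (the principal point, pixels), "R" (3x3) and "t" (3): a world point X has camera coordinates R X + t. Camera axes: x right, y down, z forward; pixel columns grow to the right and rows downward; lengths in m; the calibration is good to about 2 mm. A picture is of the moment at which its call begins. camera_params takes no time and is no camera call.
- bot.job_done(): hands the job in; it is judged then, once.
Trained networks look in the newest picture that a camera, given by its name, has taken for a name from the list of things; names that differ only in an ending like _2 or _b are one class to them, and where a whole thing is asked for, a point or a joint stands for the part that bears it (a point fixed in the world has none). Each returns a list of dicts, best first, with "conf" (0 to 1); they miss things now and then, are a little off and sometimes report something else, mostly with a low value. They report only what shows in the picture. A call takes as long as a camera call. They do not tell look-alikes from the thing itself.
- bot.find_in(camera, thing): "bbox" ([left, top, right, bottom] in pixels, round what is visible of it).
- bot.trace(camera, thing): "mask" (480x640 bool, what is visible of it) and "bbox" ([left, top, right, bottom] in pixels, round what is visible of it).
The state is a dict: "clock": time; "qpos": joint angles; "qd": joint speeds; "joint_efforts": joint torques, N m; "position": TCP position; "tool_rot": TCP orientation; "force": force on the tool from outside, world axes, zero at the start; "moment": the same for the moment, N m; "grip_width": finger opening in m; "finger_force": force on a finger pad.
Only numpy, scipy, OpenCV 4.12 (cv2) and the standard library are available. Lean on these libraries where they do the work, as an engineer would, in place of code of your own. Each camera call takes 0.05 s, during which the arm holds its last target. There are 200 camera calls.

### The job

Put the mini chopper back on its charging cradle: slide it along the worktop, up the ramp and over the raised lip, without lifting or tipping it, and press it home until it has pushed the sprung contact block at the back well in. Push gently, never harder than about 20 N, then let go and leave it standing level behind the lip, still touching the contacts; leave the other things alone.

Things in the scene. Friction and masses are not known exactly. Their poses are not given: they have to be found in the camera images.
- chopper_mid (a point): Cordless mini chopper: a low upright drum, 92 mm across and 80 tall; black foot with a steel charging band, amber bowl, white motor cap with a round black button on top (nothing on it moves). About 0.6 kg, flat foot, smooth straight wall to 56 mm up. Too wide to grasp: push it low, 25 to 50 mm above its foot. Any side may face the contacts. Point: on its axis, half-way up (40 mm above the underside).
- lip (a point): Raised lip of the charging cradle (fixed; silver ramp and rails, dark floor; 285 x 150 mm). Point: top middle of the lip, 9 mm above the worktop; x level along the way in (ramp to contacts), y across, z up. The ramp climbs 11 degrees from the worktop at x = -50 mm to the lip; the lip's back is at +5 mm. Sliding the chopper takes 2 to 6 N on the level, up to about 10 N on the ramp.
- cradle_floor (a point): Sunk floor of the cradle behind the lip. Point: on the floor's middle line, 83 mm past the lip point along the same x, 5 mm above the worktop (4 mm below the lip); same axes as the lip. Side rails, tops 20 mm above the worktop, stand 134 mm apart inside. Beyond it, on the middle line, is the black contact head, 53 mm above the worktop, with the sprung grey contact_block facing the lip.
- contact_line (a point): Middle of the nearest place where the face of contact_block (44 mm wide, 14 tall) can stand: 30 mm past cradle_floor along x, 24 mm above the worktop. The head is clamped at any depth: the true face is 0 to 25 mm farther along x, is not reported and must be felt. The block gives up to 8 mm at 1.5 N per mm (12 N fully in), then is solid. Well in means over 5 N; aim for about 8 N on it.
- mug_mid (a point): White mug with small green leaves, 92 x 127 x 95 mm, loose, stays where it is. Point half-way up.
- white_bottle_mid (a point): Small white bottle, 51 mm wide, 83 mm tall, loose, stays where it is. Point half-way up.
- red_tin_mid (a point): Red tin, 57 mm wide, 72 mm tall, loose, stays where it is. Point half-way up.
- shaker_mid (a point): Small glass salt shaker with a grey top, 44 mm wide, 90 mm tall, loose, stays where it is. Point half-way up.
Things that resemble listed ones, but are neither listed nor needed, are in the scene too. Leave any turquoise look-alike of the part that bears chopper_mid alone.

How it is judged:
On the way, in this order (a step that is already met when the one before it is completed fails the run):
1. the chopper is over the lip and down on the cradle floor (x of chopper_mid in the frame of lip above 0.048 m and height (world z) of chopper_mid below 0.0475 m and angle between chopper_mid's own z axis and vertical below 0.04 rad), for 0.1 s.
2. the chopper presses the contact block well in (contact force between chopper and contact_block above 5 N), for 0.25 s.
At the end, for the whole second after the job is handed in: The chopper stands level (within 0.04 rad) on the cradle floor, wholly behind the lip (its axis more than 48 mm past it), at rest, still touching the contact block (more than 0.4 N) (all of step 1 and contact force between chopper and contact_block above 0.4 N and linear speed of chopper below 0.01 m/s).
It fails at once if the chopper is pushed harder than 22 N (contact force between any of the fingers, the arm and chopper above 22 N).
It fails at once if the chopper is tipped by more than 0.3 rad (angle between chopper_mid's own z axis and vertical above 0.3 rad).
It fails at once if the chopper is lifted more than 30 mm (height (world z) of chopper_mid above 0.07 m).
It fails at once if one of the other loose things is moved by more than 30 mm (distance of any of mug_mid, white_bottle_mid, red_tin_mid, shaker_mid from where it was at the start of the episode above 0.03 m).
It also fails if it takes over 61 s, if anything falls off the work surface, if the arm or the gripper's body presses on something with over 40 N, if the wrist force passes 120 N, or if a joint passes its speed limit or range.

## Working session

There is one attempt and no reset: what is moved stays moved. The work goes in short steps, Python scripts to look and compute and a tool call to move; the robot and the scene stay as the last step left them, time stands still between calls to the robot, and variables do not carry over. Pictures are saved under pics/ and viewed, at most 10 in all, crops included, and the job is handed in when it is done.

Besides the shell and the picture viewer there is one more tool, called after "Request:" by a JSON object that holds its "fn" and its "kwargs", one argument or row to a line. move_arm: Moves the arm, as the interface text tells. Its arguments: {"type":"object","properties":{"series":{"type":"array"},"squeeze":{"type":"number"}},"required":["series"]}

```bash
mkdir -p pics; cat > h.py <<'E'
import numpy as np,cv2
from workcell import bot
def K(n):
    p=bot.camera_params(n);f=240/np.tan(np.radians(p["fovy"])/2);return f,p["cx"],p["cy"],np.array(p["R"]),np.array(p["t"])
def cloud(n,d):
    f,cx,cy,R,t=K(n);v,u=np.mgrid[:480,:640]
    X=np.dstack([(u-cx)/f*d,(v-cy)/f*d,d]);return (X-t)@R
def px(n,P):
    f,cx,cy,R,t=K(n);c=R@np.array(P)+t;return f*c[0]/c[2]+cx,f*c[1]/c[2]+cy
def save(n,im):cv2.imwrite("pics/"+n,im[:,:,::-1])
E
python3 - <<'E'
from h import *
print(bot.observe())
for n in("scene","top"):
    im,d=bot.grab_frame(n);save(n+"1.png",im);np.save(n+"_d.npy",d);np.save(n+"_im.npy",im)
    print(n,bot.camera_params(n))
    P=cloud(n,d)
    for th in("chopper_mid","mug_mid","white_bottle_mid","red_tin_mid","shaker_mid"):
        for r in bot.trace(n,th):
            m=r["mask"]&(d>0); print(th,round(r["conf"],2),r["bbox"],np.median(P[m],0).round(3) if m.any() else None)
E
```

```text
{'clock': 0.0, 'qpos': array([ 1.07180417,  0.52200992, -0.03633284,  1.59997875,  0.02117827,
        1.02110936, -0.1128079 ]), 'qd': array([-0.00082142, -0.00126394, -0.00081304, -0.00012192,  0.00054529,
       -0.00155131, -0.00050301]), 'joint_efforts': array([-1.57605285e-03, -9.27119422e+01,  1.97873734e+00, -3.69932413e+01,
        1.77247199e-02,  8.20844492e-03,  2.61670272e-05]), 'position': array([ 0.25968502, -0.56810797,  0.20803871]), 'tool_rot': array([-3.14047284e+00,  5.87063486e-05,  4.28767138e-01]), 'force': array([-0.22575639,  0.36275705, -0.18412809]), 'moment': array([0.01593306, 0.00796918, 0.03519301]), 'finger_force': 0.0, 'grip_width': 0.08520382331630744}
scene {'fovy': 47.31446086155724, 'cx': 317.97715991414196, 'cy': 233.91709322769623, 'R': array([[ 0.50962103, -0.86031224,  0.0122174 ],
       [-0.33702258, -0.21266599, -0.91716354],
       [ 0.79164524,  0.46328828, -0.39832371]]), 't': array([-0.44341973,  0.20691888,  1.21581146])}
chopper_mid 0.71 [387.3, 285.2, 433.7, 337.5] [ 0.325 -0.556  0.056]
chopper_mid 0.68 [297.4, 244.0, 334.6, 282.8] 
[... 528 characters left out ...]
82571e-01,  8.41092360e-04, -1.41886532e-01],
       [ 1.41879006e-01,  1.77507142e-02, -9.89724840e-01]]), 't': array([-0.20482194,  0.5434902 ,  1.17522629])}
chopper_mid 0.89 [385.6, 283.8, 426.4, 319.8] [ 0.407 -0.402  0.074]
chopper_mid 0.87 [320.9, 263.1, 360.8, 306.3] [ 0.442 -0.243  0.075]
chopper_mid 0.78 [442.5, 300.7, 485.9, 340.6] [ 0.353 -0.538  0.074]
mug_mid 0.77 [226.5, 155.6, 270.7, 197.8] [ 0.717 -0.018  0.043]
mug_mid 0.66 [160.2, 224.8, 283.0, 312.1] [0.474 0.023 0.005]
white_bottle_mid 0.8 [191.0, 173.1, 216.9, 198.1] [0.687 0.095 0.079]
red_tin_mid 0.9 [343.1, 187.6, 368.0, 216.3] [ 0.651 -0.285  0.068]
shaker_mid 0.77 [300.5, 191.1, 316.5, 211.1] [ 0.649 -0.156  0.077]
```

View pics/top1.png

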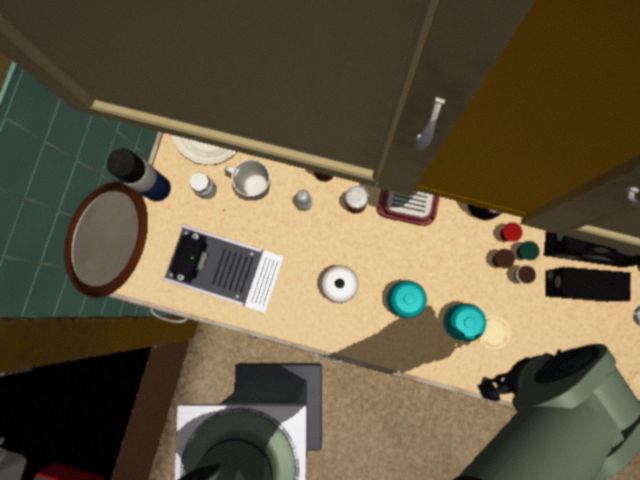

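View pics/scene1.png

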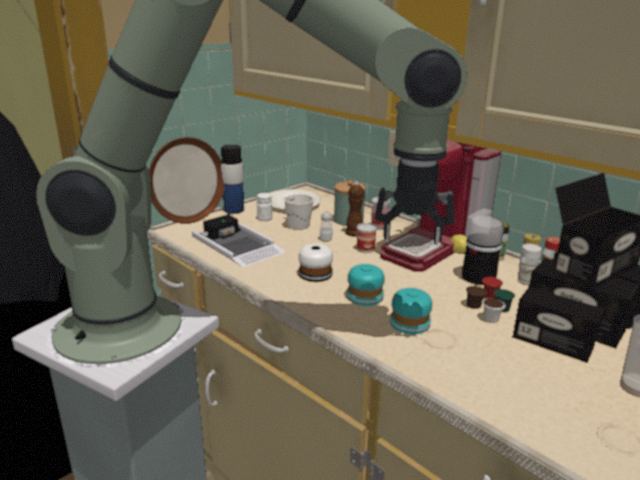

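The top view shows the candidates for the chopper: a white-capped drum at (340,284) and turquoise look-alikes at (407,300) and (465,322). I choose the white one, with its black button. The cradle is at (225,268), with the ramp on its right at (265,280) and the head on its left at (187,257). Next I rectify the region for a close check.

```bash
python3 - <<'E'
from h import *
im=np.load("top_im.npy");d=np.load("top_d.npy");P=cloud("top",d)
# rectified plane z=.009 : col = (0.2 - y)*1600 ; row=(0.62-x)*1600
W,H=800,520;f,cx,cy,R,t=K("top")
c,r=np.meshgrid(np.arange(W),np.arange(H));X=np.dstack([.62-r/1600,.2-c/1600,np.full(c.shape,.009)])@R.T+t
u=(f*X[...,0]/X[...,2]+cx).astype(np.float32);v=(f*X[...,1]/X[...,2]+cy).astype(np.float32)
o=cv2.remap(im,u,v,cv2.INTER_CUBIC);save("rect.png",o)
# chopper centre from depth
q=P[255:312,312:370].reshape(-1,3)
for lo,hi in((.01,.03),(.03,.056),(.056,.07),(.07,.09)):
    s=q[(q[:,2]>lo)&(q[:,2]<hi)]
    if len(s)>5:
        e=cv2.minEnclosingCircle(s[:,:2].astype(np.float32));print(lo,len(s),s.mean(0).round(4),s.max(0).round(4),s.min(0).round(4),e)
z=P[225:312,160:290]
t0=P[318:330,320:330,2];print("table z",np.median(P[230:245,300:330,2]))
print((P[225:312:6,160:290:8,2]*1000).round().astype(int))
E
```

```text
0.01 10 [ 0.4002 -0.238   0.0164] [ 0.4059 -0.2183  0.0188] [ 0.3984 -0.2582  0.014 ] ((0.40341854095458984, -0.23823769390583038), 0.020209763199090958)
0.03 18 [ 0.4316 -0.2416  0.0532] [ 0.4898 -0.199   0.056 ] [ 0.4001 -0.289   0.0456] ((0.44424891471862793, -0.2432134747505188), 0.04592723771929741)
0.056 239 [ 0.4402 -0.2419  0.0649] [ 0.4898 -0.1991  0.0699] [ 0.3998 -0.2888  0.0563] ((0.4441504180431366, -0.24354390799999237), 0.045739781111478806)
0.07 857 [ 0.4437 -0.2432  0.0756] [ 0.4835 -0.2018  0.0874] [ 0.402  -0.2834  0.07  ] ((0.44390925765037537, -0.24357682466506958), 0.042029090225696564)
table z -0.00029619363670419635
[[-4 -1  0 22 -9 -1  2 -2  0  2  0  1  1  1 -3  1 -5]
 [-1 -1 -1  6  2 25  6 -2  0  2 -3  7  0  1 -1 -4  2]
 [ 0  0 -1 52 18  9  1 20 -3  1 -3 -2  2  0 -2  1  2]
 [ 2  2 -3 53 50 54  4  5  4 18 16 -7 -1 -3 -6  1  0]
 [-1 -2  4 56 53 52  4  8  6  7  2  4 22  1  1  0 -5]
 [-5 -2 51 54 47 41  4  3  5 -1  1 10  7 10  3 -4  0]
 [ 2 -3 51 50 52 29  1  5  4  1  2  8  7  9  5  4 -2]
 [ 0  5 55 56 51 30  8  7  7  0  1  3  4  4  6 -1 -3]
 [ 2  5 45 53 50  2  3  6  9  7  5  3  4  8 -3 -3 -2]
 [-5 17 10 15  3  4  8  6  6  5  5  3  6  7  1  0 -2]
 [ 2 -4  0 16  6  4  3  4  5  3  5  5  8  2  0  1  4]
 [-2 -1 -1  0 -7 21  9  2  2  0  8  9  5  2  3 -2  1]
 [-4 -3  3 -7  1 -2 -6 18 19  5  6 16  6  1 -1  2  1]
 [-4 -2 -1 -3  2 -1  4 -1 -1 -1 21 12  1  3  2 -1  3]
 [ 4  1 -1  0  3  1 -1 -5 -1 -4  2  0  2  0 -2 -2  1]]
```

View pics/rect.png

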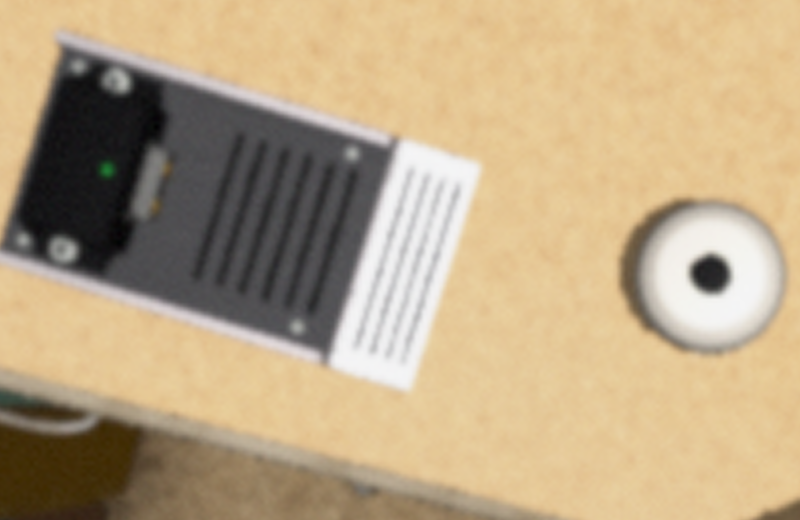

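Confirmed: the white chopper with the black button is at rect (711,272). The cradle's ramp foot edge runs (480,163) to (410,388), its lip back edge (398,140) to (328,362), and the way in points left and up at 17.4°. Now the move helper.

```bash
cat >> h.py <<'E'
from scipy.spatial.transform import Rotation as Ro
LIP=np.array([.461,-.032]);PH=1.267
ux=np.array([np.cos(PH),np.sin(PH)]);uy=np.array([-ux[1],ux[0]])
def L2W(a,b):return LIP+a*ux+b*uy
def W2L(p):d=np.array(p[:2])-LIP;return np.array([d@ux,d@uy])
def plan(xy,z,yaw):
    s=bot.observe();R0=Ro.from_euler("xyz",s["tool_rot"]);R1=Ro.from_euler("xyz",[np.pi,0,yaw])
    print("shift cm",(R0.inv().apply(np.r_[xy,z]-s["position"])*100).round(2),"turn",(R0.inv()*R1).as_rotvec().round(3),"force",s["force"].round(2),s["clock"])
E
python3 - <<'E'
from h import *
c=np.array([.444,-.2436]);print(W2L(c))
y=1.72;D=np.array([np.cos(y),np.sin(y)])
plan(c-.075*D,.208,y);print(c-.075*D)
E
```

```text
[-0.20699582 -0.04707752]
shift cm [ 28.18 -14.68   0.06] turn [-0.    -0.    -1.291] force [ 0.23  0.32 -0.13] 0.6
[ 0.4551488  -0.31776673]
```

Request:
{"fn": "move_arm", "kwargs": {
  "series": [
    [[28.2, -14.7, 0], [0, 0, -1.291], 50],
    [[28.2, -14.7, 0], [0, 0, -1.291], 50],
    [[28.2, -14.7, 0], [0, 0, -1.291], 50],
    [[28.2, -14.7, 0], [0, 0, -1.291], 50],
    [[28.2, -14.7, 0], [0, 0, -1.291], 50],
    [[28.2, -14.7, 0], [0, 0, -1.291], 50],
    [[28.2, -14.7, 0], [0, 0, -1.291], 50],
    [[28.2, -14.7, 0], [0, 0, -1.291], 50],
    [[28.2, -14.7, 0], [0, 0, -1.291], 50],
    [[28.2, -14.7, 0], [0, 0, -1.291], 50],
    [[28.2, -14.7, 0], [0, 0, -1.291], 50],
    [[28.2, -14.7, 0], [0, 0, -1.291], 50],
    [[28.2, -14.7, 0], [0, 0, -1.291], 50],
    [[28.2, -14.7, 0], [0, 0, -1.291], 50]
  ]
}}

```text
clock: 1.77
position: [0.4551, -0.3176, 0.2086]
tool_rot: [3.142, 0.0, 1.717]
force: [0.8, -0.2, 0.4]
grip_width: 0.0428
finger_force: 0.0
```

```bash
python3 - <<'E'
from h import *
c=np.array([.444,-.2436]);y=1.72;D=np.array([np.cos(y),np.sin(y)])
plan(c-.075*D,.03,y);print(bot.observe())
E
```

```text
shift cm [-1.000e-02  0.000e+00  1.786e+01] turn [ 0.     0.    -0.003] force [ 0.76 -0.21  0.36] 1.7667
{'clock': 1.7667, 'qpos': array([ 0.80524016,  0.43435962, -0.40932124,  1.77179822,  0.20354169,
        0.97707986,  0.4619451 ]), 'qd': array([-2.76880071e-03,  2.15175459e-04,  8.48049820e-04,  5.58536742e-05,
        1.63382361e-03,  1.10748583e-03,  6.18941327e-03]), 'joint_efforts': array([ 1.63445226e-01, -8.05947876e+01, -5.12072459e+00, -3.52596259e+01,
        2.86312995e-02,  3.92662914e-03,  6.74245530e-02]), 'position': array([ 0.45511774, -0.31763082,  0.20863908]), 'tool_rot': array([3.14157896e+00, 8.38802178e-05, 1.71737641e+00]), 'force': array([ 0.76272863, -0.21297142,  0.35716842]), 'moment': array([-0.00919123,  0.03323026,  0.02312588]), 'finger_force': 0.0, 'grip_width': 0.04275157354081938}
```

Request:
{"fn": "move_arm", "kwargs": {
  "series": [
    [[0, 0, 3], [0, 0, 0], 50],
    [[0, 0, 6], [0, 0, 0], 50],
    [[0, 0, 9], [0, 0, 0], 50],
    [[0, 0, 12], [0, 0, 0], 50],
    [[0, 0, 15], [0, 0, 0], 50],
    [[0, 0, 17], [0, 0, 0], 50],
    [[0, 0, 17.8], [0, 0, 0], 50],
    [[0, 0, 17.8], [0, 0, 0], 50]
  ]
}}

```text
clock: 2.43
position: [0.4545, -0.3169, 0.0292]
tool_rot: [-3.14, -0.002, 1.719]
force: [-0.2, 0.1, 1.0]
grip_width: 0.0429
finger_force: 0.0
```

```bash
python3 - <<'E'
from h import *
im,d=bot.grab_frame("scene");save("s2.png",cv2.resize(im[170:320,230:430],None,fx=3,fy=3,interpolation=cv2.INTER_CUBIC))
print(bot.observe()["force"],bot.observe()["position"])
E
```

```text
[-0.40333586  0.42920757 -0.13271437] [ 0.45522592 -0.31737909  0.03063636]
```

View pics/s2.png

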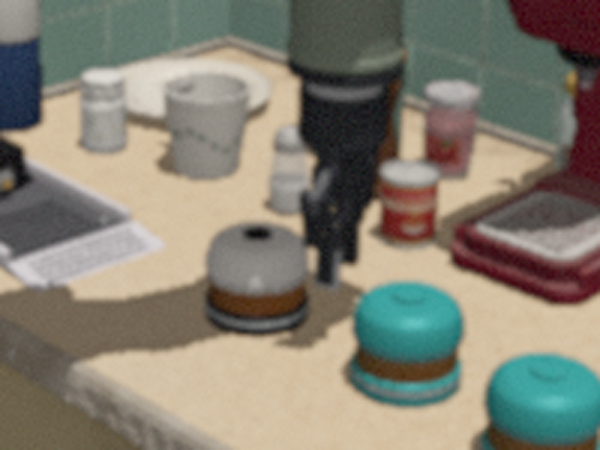

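The gripper stands behind the white chopper, at crop (330,240) against the chopper's (257,275), with room to spare. I start leg 1, gently.

Request:
{"fn": "move_arm", "kwargs": {
  "series": [
    [[0.5, 0, 0], [0, 0, 0], 50],
    [[1, 0, 0], [0, 0, 0], 50],
    [[1.4, 0, 0], [0, 0, 0], 50],
    [[1.6, 0, 0], [0, 0, 0], 50],
    [[1.8, 0, 0], [0, 0, 0], 50],
    [[2.0, 0, 0], [0, 0, 0], 50],
    [[2.2, 0, 0], [0, 0, 0], 50],
    [[2.4, 0, 0], [0, 0, 0], 50],
    [[2.6, 0, 0], [0, 0, 0], 50],
    [[2.8, 0, 0], [0, 0, 0], 50],
    [[3, 0, 0], [0, 0, 0], 50],
    [[3.2, 0, 0], [0, 0, 0], 50],
    [[3.4, 0, 0], [0, 0, 0], 50],
    [[3.6, 0, 0], [0, 0, 0], 50]
  ]
}}

```text
clock: 3.65
position: [0.4498, -0.2817, 0.0306]
tool_rot: [3.142, 0.0, 1.72]
force: [0.6, -2.4, 0.1]
grip_width: 0.0427
finger_force: 1.0
```

```bash
cat >> h.py <<'E'
def chop():
    im,d=bot.grab_frame("top");P=cloud("top",d)
    for r in bot.trace("top","chopper_mid"):
        m=r["mask"]&(d>0);q=P[m]
        col=np.median(im[m],0)
        if col[0]<col[1]-30:continue   # turquoise
        s=q[(q[:,2]>.06)&(q[:,2]<.1)]
        if len(s)<20:continue
        (x,y),rad=cv2.minEnclosingCircle(s[:,:2].astype(np.float32))
        print("chop",round(r["conf"],2),np.round((x,y,rad),4),"lipframe",W2L((x,y)).round(4),"zmax",np.percentile(q[:,2],95).round(3),col)
    s=bot.observe();print("tool",W2L(s["position"]).round(4),s["position"].round(4),"F",s["force"].round(2),"along",(s["force"][:2]@ux).round(2),"yaw",s["tool_rot"][2].round(3),s["clock"])
E
python3 -c "
from h import *
chop()"
```

```text
chop 0.75 [ 0.4371 -0.2113  0.0376] lipframe [-0.1783 -0.0308] zmax 0.079 [111. 107. 100.]
tool [-0.2414 -0.0639] [ 0.4498 -0.2815  0.0306] F [ 0.21 -1.05  0.48] along -0.94 yaw 1.72 3.75
```

Request:
{"fn": "move_arm", "kwargs": {
  "series": [
    [[0.2, 0, 0], [0, 0, 0], 50],
    [[0.4, 0, 0], [0, 0, 0], 50],
    [[0.7, 0, 0], [0, 0, 0], 50],
    [[1, 0, 0], [0, 0, 0], 50],
    [[1.3, 0, 0], [0, 0, 0], 50],
    [[1.6, 0, 0], [0, 0, 0], 50],
    [[1.9, 0, 0], [0, 0, 0], 50],
    [[2.2, 0, 0], [0, 0, 0], 50],
    [[2.5, 0, 0], [0, 0, 0], 50],
    [[2.8, 0, 0], [0, 0, 0], 50],
    [[3.1, 0, 0], [0, 0, 0], 50],
    [[3.4, 0, 0], [0, 0, 0], 50],
    [[3.7, 0, 0], [0, 0, 0], 50],
    [[4, 0, 0], [0, 0, 0], 50],
    [[4.3, 0, 0], [0, 0, 0], 50],
    [[4.6, 0, 0], [0, 0, 0], 50],
    [[4.9, 0, 0], [0, 0, 0], 50],
    [[5.2, 0, 0], [0, 0, 0], 50],
    [[5.5, 0, 0], [0, 0, 0], 50],
    [[5.8, 0, 0], [0, 0, 0], 50]
  ]
}}

```text
clock: 5.42
position: [0.4412, -0.2242, 0.0306]
tool_rot: [-3.142, -0.0, 1.72]
force: [-0.0, -1.7, -0.5]
grip_width: 0.043
finger_force: 1.0
```

Request:
{"fn": "move_arm", "kwargs": {
  "series": [
    [[0.3, 0, 0], [0, 0, 0], 50],
    [[0.6, 0, 0], [0, 0, 0], 50],
    [[0.9, 0, 0], [0, 0, 0], 50],
    [[1.2, 0, 0], [0, 0, 0], 50],
    [[1.5, 0, 0], [0, 0, 0], 50],
    [[1.8, 0, 0], [0, 0, 0], 50],
    [[2.1, 0, 0], [0, 0, 0], 50],
    [[2.4, 0, 0], [0, 0, 0], 50],
    [[2.7, 0, 0], [0, 0, 0], 50],
    [[3, 0, 0], [0, 0, 0], 50],
    [[3.2, 0, 0], [0, 0, 0], 50],
    [[3.3, 0, 0], [0, 0, 0], 50],
    [[2.5, 0, 0], [0, 0, 0], 50],
    [[1.5, 0, 0], [0, 0, 0], 50],
    [[1.5, 0, 0], [0, 0, 0], 50]
  ]
}}

```text
clock: 6.67
position: [0.4392, -0.2121, 0.0306]
tool_rot: [3.141, 0.001, 1.718]
force: [-0.6, -0.8, -0.2]
grip_width: 0.0428
finger_force: 0.0
```

```bash
python3 -c "
from h import *
chop()
im,d=bot.grab_frame('top');save('t3.png',cv2.resize(im[210:330,150:390],None,fx=3,fy=3))"
```

```text
chop 0.67 [ 0.4225 -0.1163  0.0328] lipframe [-0.0919  0.0115] zmax 0.079 [107. 103.  97.]
tool [-0.1768 -0.0323] [ 0.4389 -0.2104  0.0305] F [-0.44  0.6   0.36] along 0.44 yaw 1.718 6.7667
```

View pics/t3.png

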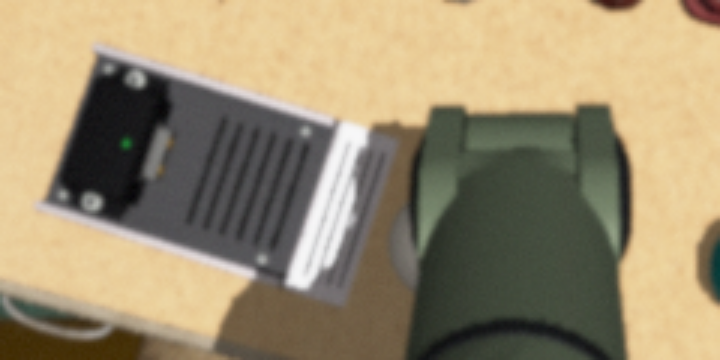

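The top view shows the arm covering the chopper, with only its edge visible at crop (395,250), just before the ramp. I measure it with the scene camera instead, by a fixed-radius wall fit.

```bash
cat >> h.py <<'E'
from scipy.optimize import least_squares
def chop2(show=None):
    im,d=bot.grab_frame("scene");P=cloud("scene",d)
    if show:save(show,cv2.resize(im[170:320,200:400],None,fx=4,fy=4,interpolation=cv2.INTER_CUBIC))
    for r in bot.trace("scene","chopper_mid"):
        m=cv2.erode(r["mask"].astype(np.uint8),np.ones((3,3)))>0
        m&=d>0;q=P[m];col=np.median(im[m],0)
        if col[0]<col[1]-20:continue
        s=q[(q[:,2]>.015)&(q[:,2]<.055)]
        if len(s)<20:continue
        f=least_squares(lambda c:np.hypot(s[:,0]-c[0],s[:,1]-c[1])-.046,s[:,:2].mean(0)+.03*np.array([.79,.46]),loss="soft_l1",f_scale=.003)
        print("chop",round(r["conf"],2),f.x.round(4),len(s),"lipframe",W2L(f.x).round(4),"zmax",np.percentile(q[:,2],98).round(3),col)
    s=bot.observe();print("tool",W2L(s["position"]).round(4),s["position"].round(4),"F",s["force"].round(2),"along",(s["force"][:2]@ux).round(2),"yaw",s["tool_rot"][2].round(3),s["clock"])
E
python3 - <<'E'
from h import *
chop2("s4.png")
E
```

```text
chop 0.67 [ 0.4316 -0.1382] 413 lipframe [-0.1101 -0.0037] zmax 0.081 [117. 113. 110.]
tool [-0.176  -0.0321] [ 0.4389 -0.2096  0.0305] F [-0.36  0.48  0.61] along 0.35 yaw 1.72 6.9167
```

View pics/s4.png

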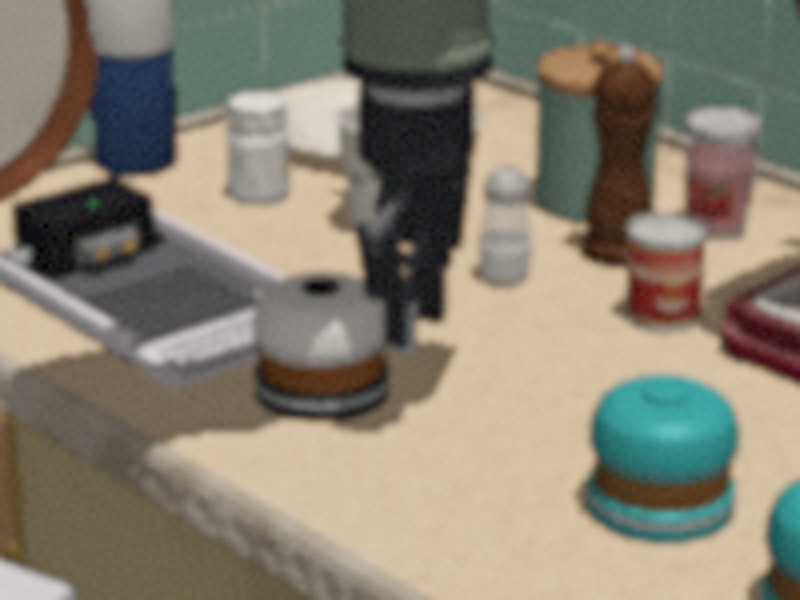

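The chopper is in front of the ramp at (-110,-4) mm in the lip frame, as predicted. I swing the tool round behind it, along the way in.

```bash
python3 - <<'E'
from h import *
plan(L2W(-.178,-.002),.03,PH)
E
```

```text
shift cm [ 1.14 -2.79  0.05] turn [-0.    -0.     0.453] force [-0.36  0.48  0.61] 6.9167
```

Request:
{"fn": "move_arm", "kwargs": {
  "series": [
    [[0, -0.6, 0], [0, 0, 0.09], 50],
    [[0.1, -1.2, 0], [0, 0, 0.18], 50],
    [[0.4, -1.8, 0], [0, 0, 0.27], 50],
    [[0.8, -2.4, 0], [0, 0, 0.36], 50],
    [[1.1, -2.8, 0], [0, 0, 0.453], 50],
    [[1.1, -2.8, 0], [0, 0, 0.453], 50],
    [[1.1, -2.8, 0], [0, 0, 0.453], 50]
  ]
}}

```text
clock: 7.5
position: [0.4099, -0.2027, 0.0307]
tool_rot: [3.141, 0.0, 1.27]
force: [0.6, 0.5, 0.0]
grip_width: 0.0428
finger_force: 0.0
```

```bash
python3 - <<'E'
from h import *
chop2()
E
```

```text
chop 0.72 [ 0.4314 -0.1378] 396 lipframe [-0.1098 -0.0035] zmax 0.078 [94.  87.  82.5]
tool [-0.1784 -0.0026] [ 0.4101 -0.203   0.0306] F [0.79 0.08 0.3 ] along 0.32 yaw 1.27 7.6
```

Request:
{"fn": "move_arm", "kwargs": {
  "series": [
    [[0.4, 0, 0], [0, 0, 0], 50],
    [[0.8, 0, 0], [0, 0, 0], 50],
    [[1.1, 0, 0], [0, 0, 0], 50],
    [[1.3, 0, 0], [0, 0, 0], 50],
    [[1.5, 0, 0], [0, 0, 0], 50],
    [[1.7, 0, 0], [0, 0, 0], 50],
    [[1.9, 0, 0], [0, 0, 0], 50],
    [[2.1, 0, 0], [0, 0, 0], 50],
    [[2.3, 0, 0], [0, 0, 0], 50],
    [[2.5, 0, 0], [0, 0, 0], 50],
    [[2.7, 0, 0], [0, 0, 0], 50],
    [[2.9, 0, 0], [0, 0, 0], 50],
    [[3.1, 0, 0], [0, 0, 0], 50],
    [[3.3, 0, 0], [0, 0, 0], 50],
    [[3.5, 0, 0], [0, 0, 0], 50],
    [[3.7, 0, 0], [0, 0, 0], 50]
  ]
}}

```text
clock: 8.93
position: [0.4208, -0.1675, 0.0306]
tool_rot: [-3.142, 0.0, 1.267]
force: [0.1, -1.4, -0.3]
grip_width: 0.0429
finger_force: 0.9
```

Request:
{"fn": "move_arm", "kwargs": {
  "series": [
    [[0.2, 0, 0], [0, 0, 0], 50],
    [[0.4, 0, 0], [0, 0, 0], 50],
    [[0.6, 0, 0], [0, 0, 0], 50],
    [[0.8, 0, 0], [0, 0, 0], 50],
    [[1, 0, 0], [0, 0, 0], 50],
    [[1.2, 0, 0], [0, 0, 0], 50],
    [[1.4, 0, 0], [0, 0, 0], 50],
    [[1.6, 0, 0], [0, 0, 0], 50],
    [[1.8, 0, 0], [0, 0, 0], 50],
    [[2, 0, 0], [0, 0, 0], 50]
  ]
}}

```text
clock: 9.77
position: [0.4268, -0.1484, 0.0306]
tool_rot: [-3.142, 0.0, 1.267]
force: [-0.8, -2.1, 0.2]
grip_width: 0.0424
finger_force: 1.5
```

```bash
python3 - <<'E'
from h import *
chop2()
E
```

```text
chop 0.67 [ 0.4457 -0.0959] 365 lipframe [-0.0655 -0.0045] zmax 0.079 [90.  82.  79.5]
tool [-0.121  -0.0022] [ 0.4269 -0.1481  0.0306] F [-1.06 -0.69  0.39] along -0.98 yaw 1.267 9.8667
```

Request:
{"fn": "move_arm", "kwargs": {
  "series": [
    [[0.2, 0, 0], [0, 0, 0], 50],
    [[0.4, 0, 0], [0, 0, 0], 50],
    [[0.6, 0, 0], [0, 0, 0], 50],
    [[0.8, 0, 0], [0, 0, 0], 50],
    [[1, 0, 0], [0, 0, 0], 50],
    [[1.2, 0, 0], [0, 0, 0], 50],
    [[1.4, 0, 0], [0, 0, 0], 50],
    [[1.6, 0, 0], [0, 0, 0], 50],
    [[1.8, 0, 0], [0, 0, 0], 50],
    [[2, 0, 0], [0, 0, 0], 50]
  ]
}}

```text
clock: 10.7
position: [0.4328, -0.1293, 0.0306]
tool_rot: [-3.142, 0.0, 1.267]
force: [-0.8, -3.5, 1.6]
grip_width: 0.0424
finger_force: 1.7
```

Request:
{"fn": "move_arm", "kwargs": {
  "series": [
    [[0.2, 0, 0], [0, 0, 0], 50],
    [[0.4, 0, 0], [0, 0, 0], 50],
    [[0.6, 0, 0], [0, 0, 0], 50],
    [[0.8, 0, 0], [0, 0, 0], 50],
    [[1, 0, 0], [0, 0, 0], 50],
    [[1.2, 0, 0], [0, 0, 0], 50],
    [[1.4, 0, 0], [0, 0, 0], 50],
    [[1.6, 0, 0], [0, 0, 0], 50],
    [[1.8, 0, 0], [0, 0, 0], 50],
    [[2, 0, 0], [0, 0, 0], 50]
  ]
}}

```text
clock: 11.53
position: [0.4388, -0.1102, 0.0306]
tool_rot: [-3.142, 0.0, 1.267]
force: [-1.0, -2.8, 1.7]
grip_width: 0.0429
finger_force: 1.5
```

```bash
python3 - <<'E'
from h import *
chop2("s5.png")
E
```

```text
chop 0.76 [ 0.4578 -0.0548] 348 lipframe [-0.0227 -0.0038] zmax 0.082 [89.5 83.  80. ]
tool [-0.081  -0.0022] [ 0.4389 -0.11    0.0306] F [-0.17 -1.47  0.52] along -1.46 yaw 1.267 11.6333
```

View pics/s5.png

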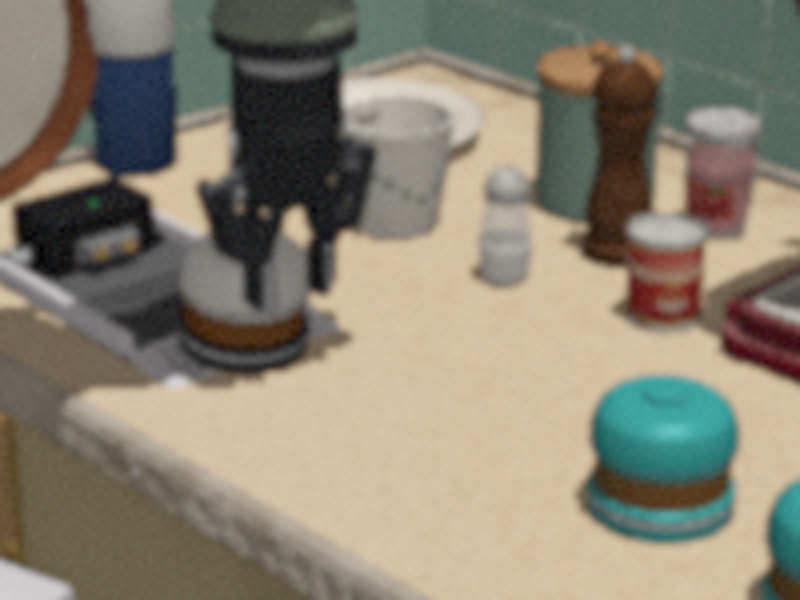

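The chopper is tilted on the ramp at crop (245,290), with the fingers behind it and everything clear. I continue.

Request:
{"fn": "move_arm", "kwargs": {
  "series": [
    [[0.2, 0, 0], [0, 0, 0], 50],
    [[0.4, 0, 0], [0, 0, 0], 50],
    [[0.6, 0, 0], [0, 0, 0], 50],
    [[0.8, 0, 0], [0, 0, 0], 50],
    [[1, 0, 0], [0, 0, 0], 50],
    [[1.2, 0, 0], [0, 0, 0], 50],
    [[1.4, 0, 0], [0, 0, 0], 50],
    [[1.6, 0, 0], [0, 0, 0], 50],
    [[1.8, 0, 0], [0, 0, 0], 50],
    [[2, 0, 0], [0, 0, 0], 50]
  ]
}}

```text
clock: 12.47
position: [0.4447, -0.0912, 0.0306]
tool_rot: [-3.142, 0.0, 1.267]
force: [-1.1, -4.0, 2.9]
grip_width: 0.0428
finger_force: 2.4
```

Request:
{"fn": "move_arm", "kwargs": {
  "series": [
    [[0.2, 0, 0], [0, 0, 0], 50],
    [[0.4, 0, 0], [0, 0, 0], 50],
    [[0.6, 0, 0], [0, 0, 0], 50],
    [[0.8, 0, 0], [0, 0, 0], 50],
    [[1, 0, 0], [0, 0, 0], 50],
    [[1.2, 0, 0], [0, 0, 0], 50],
    [[1.4, 0, 0], [0, 0, 0], 50],
    [[1.6, 0, 0], [0, 0, 0], 50],
    [[1.8, 0, 0], [0, 0, 0], 50],
    [[2, 0, 0], [0, 0, 0], 50]
  ]
}}

```text
clock: 13.3
position: [0.4507, -0.0721, 0.0306]
tool_rot: [-3.141, 0.0, 1.267]
force: [-0.4, -1.3, -1.1]
grip_width: 0.0427
finger_force: 0.6
```

```bash
python3 - <<'E'
from h import *
chop2()
E
```

```text
tool [-0.0411 -0.0022] [ 0.4508 -0.0719  0.0306] F [-0.69 -0.16  0.13] along -0.35 yaw 1.267 13.4
```

Request:
{"fn": "move_arm", "kwargs": {
  "series": [
    [[0.2, 0, 0], [0, 0, 0], 50],
    [[0.4, 0, 0], [0, 0, 0], 50],
    [[0.6, 0, 0], [0, 0, 0], 50],
    [[0.8, 0, 0], [0, 0, 0], 50],
    [[1, 0, 0], [0, 0, 0], 50],
    [[1.2, 0, 0], [0, 0, 0], 50],
    [[1.4, 0, 0], [0, 0, 0], 50],
    [[1.6, 0, 0], [0, 0, 0], 50],
    [[1.8, 0, 0], [0, 0, 0], 50],
    [[2, 0, 0], [0, 0, 0], 50],
    [[2.2, 0, 0], [0, 0, 0], 50],
    [[2.4, 0, 0], [0, 0, 0], 50],
    [[2.6, 0, 0], [0, 0, 0], 50],
    [[2.8, 0, 0], [0, 0, 0], 50],
    [[3, 0, 0], [0, 0, 0], 50],
    [[3.2, 0, 0], [0, 0, 0], 50]
  ]
}}

```text
clock: 14.73
position: [0.4603, -0.0415, 0.0306]
tool_rot: [-3.142, 0.0, 1.267]
force: [-1.0, -1.3, -1.7]
grip_width: 0.0426
finger_force: 0.7
```

Request:
{"fn": "move_arm", "kwargs": {
  "series": [
    [[0.2, 0, 0], [0, 0, 0], 50],
    [[0.4, 0, 0], [0, 0, 0], 50],
    [[0.6, 0, 0], [0, 0, 0], 50],
    [[0.8, 0, 0], [0, 0, 0], 50],
    [[0.9, 0, 0], [0, 0, 0], 50],
    [[1, 0, 0], [0, 0, 0], 50],
    [[1.1, 0, 0], [0, 0, 0], 50],
    [[1.2, 0, 0], [0, 0, 0], 50],
    [[1.3, 0, 0], [0, 0, 0], 50],
    [[1.3, 0, 0], [0, 0, 0], 50]
  ]
}}

```text
clock: 15.57
position: [0.4643, -0.0291, 0.0306]
tool_rot: [3.141, -0.0, 1.267]
force: [-0.5, -0.4, -0.0]
grip_width: 0.0428
finger_force: 0.4
```

```bash
python3 - <<'E'
from h import *
chop2("s6.png");chop()
E
```

```text
chop 0.66 [0.4826 0.0238] 363 lipframe [ 0.0597 -0.0039] zmax 0.083 [90.  81.  78.5]
tool [ 0.0036 -0.0023] [ 0.4643 -0.0292  0.0306] F [-0.38 -0.36 -0.77] along -0.45 yaw 1.267 15.6667
tool [ 0.0036 -0.0023] [ 0.4642 -0.0293  0.0306] F [ 0.01 -0.33  0.3 ] along -0.32 yaw 1.267 15.7667
```

View pics/s6.png

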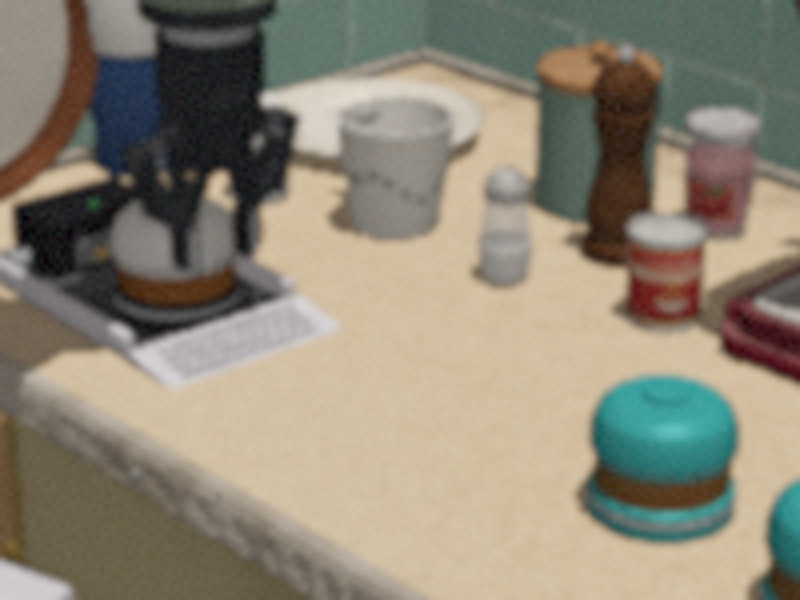

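The chopper is level behind the lip, at crop (175,250). The images suggest the block face is about 133 mm past the lip, so touch should come with the chopper axis near 87 mm. I advance slowly and feel for it.

Request:
{"fn": "move_arm", "kwargs": {
  "series": [
    [[0.1, 0, 0], [0, 0, 0], 50],
    [[0.2, 0, 0], [0, 0, 0], 50],
    [[0.3, 0, 0], [0, 0, 0], 50],
    [[0.4, 0, 0], [0, 0, 0], 50],
    [[0.5, 0, 0], [0, 0, 0], 50],
    [[0.6, 0, 0], [0, 0, 0], 50],
    [[0.7, 0, 0], [0, 0, 0], 50],
    [[0.8, 0, 0], [0, 0, 0], 50],
    [[0.9, 0, 0], [0, 0, 0], 50],
    [[1, 0, 0], [0, 0, 0], 50]
  ]
}}

```text
clock: 16.6
position: [0.4672, -0.0197, 0.0306]
tool_rot: [-3.142, -0.0, 1.267]
force: [-0.2, -2.5, -0.3]
grip_width: 0.0431
finger_force: 0.8
```

Request:
{"fn": "move_arm", "kwargs": {
  "series": [
    [[0.1, 0, 0], [0, 0, 0], 50],
    [[0.2, 0, 0], [0, 0, 0], 50],
    [[0.3, 0, 0], [0, 0, 0], 50],
    [[0.4, 0, 0], [0, 0, 0], 50],
    [[0.5, 0, 0], [0, 0, 0], 50],
    [[0.6, 0, 0], [0, 0, 0], 50],
    [[0.7, 0, 0], [0, 0, 0], 50],
    [[0.8, 0, 0], [0, 0, 0], 50]
  ]
}}

```text
clock: 17.27
position: [0.4696, -0.012, 0.0306]
tool_rot: [-3.142, -0.0, 1.267]
force: [-0.3, -2.0, -0.0]
grip_width: 0.043
finger_force: 0.8
```

```bash
python3 - <<'E'
from h import *
chop2()
E
```

```text
chop 0.8 [0.4876 0.0405] 319 lipframe [ 0.0772 -0.0037] zmax 0.082 [87. 75. 72.]
tool [ 0.0218 -0.0023] [ 0.4697 -0.0119  0.0306] F [-0.07  0.09 -0.6 ] along 0.06 yaw 1.267 17.3667
```

Sliding takes about 2 N and there is no touch yet. I go on in 1 mm rows with shorter reads.

Request:
{"fn": "move_arm", "kwargs": {
  "series": [
    [[0.1, 0, 0], [0, 0, 0], 50],
    [[0.2, 0, 0], [0, 0, 0], 50],
    [[0.3, 0, 0], [0, 0, 0], 50],
    [[0.4, 0, 0], [0, 0, 0], 50]
  ]
}}

```text
clock: 17.7
position: [0.4708, -0.0083, 0.0306]
tool_rot: [-3.142, 0.0, 1.267]
force: [-1.0, -1.5, 0.1]
grip_width: 0.043
finger_force: 0.8
```

Request:
{"fn": "move_arm", "kwargs": {
  "series": [
    [[0.1, 0, 0], [0, 0, 0], 50],
    [[0.2, 0, 0], [0, 0, 0], 50],
    [[0.3, 0, 0], [0, 0, 0], 50],
    [[0.4, 0, 0], [0, 0, 0], 50]
  ]
}}

```text
clock: 18.03
position: [0.4719, -0.0044, 0.0306]
tool_rot: [-3.142, 0.0, 1.267]
force: [-1.0, -1.8, -0.4]
grip_width: 0.0429
finger_force: 0.8
```

Request:
{"fn": "move_arm", "kwargs": {
  "series": [
    [[0.1, 0, 0], [0, 0, 0], 50],
    [[0.2, 0, 0], [0, 0, 0], 50]
  ]
}}

```text
clock: 18.2
position: [0.4726, -0.0025, 0.0306]
tool_rot: [-3.142, -0.0, 1.267]
force: [-0.7, -2.2, 0.0]
grip_width: 0.0427
finger_force: 0.8
```

Request:
{"fn": "move_arm", "kwargs": {
  "series": [
    [[0.1, 0, 0], [0, 0, 0], 50],
    [[0.2, 0, 0], [0, 0, 0], 50]
  ]
}}

```text
clock: 18.37
position: [0.4732, -0.0006, 0.0306]
tool_rot: [3.142, -0.0, 1.267]
force: [-0.4, -2.6, -0.0]
grip_width: 0.0428
finger_force: 0.8
```

Request:
{"fn": "move_arm", "kwargs": {
  "series": [
    [[0.1, 0, 0], [0, 0, 0], 50],
    [[0.2, 0, 0], [0, 0, 0], 50]
  ]
}}

```text
clock: 18.53
position: [0.4738, 0.0013, 0.0306]
tool_rot: [3.142, -0.0, 1.267]
force: [-0.8, -1.6, 1.2]
grip_width: 0.0427
finger_force: 0.8
```

Request:
{"fn": "move_arm", "kwargs": {
  "series": [
    [[0.1, 0, 0], [0, 0, 0], 50],
    [[0.2, 0, 0], [0, 0, 0], 50]
  ]
}}

```text
clock: 18.7
position: [0.4744, 0.0032, 0.0306]
tool_rot: [-3.142, -0.0, 1.267]
force: [-1.2, -2.1, -0.2]
grip_width: 0.0429
finger_force: 0.8
```

Request:
{"fn": "move_arm", "kwargs": {
  "series": [
    [[0.1, 0, 0], [0, 0, 0], 50]
  ]
}}

```text
clock: 18.78
position: [0.4747, 0.0041, 0.0306]
tool_rot: [-3.142, 0.0, 1.267]
force: [-1.4, -2.8, 0.4]
grip_width: 0.0428
finger_force: 1.2
```

Request:
{"fn": "move_arm", "kwargs": {
  "series": [
    [[0.1, 0, 0], [0, 0, 0], 50]
  ]
}}

```text
clock: 18.87
position: [0.4749, 0.005, 0.0306]
tool_rot: [-3.141, 0.0, 1.267]
force: [-1.4, -4.2, 0.7]
grip_width: 0.0431
finger_force: 1.7
```

Contact: finger force rose from 0.8 to 1.7 N, with the spring at about 2 N. About 4 mm more gives 8 N.

Request:
{"fn": "move_arm", "kwargs": {
  "series": [
    [[0.1, 0, 0], [0, 0, 0], 50],
    [[0.2, 0, 0], [0, 0, 0], 50]
  ]
}}

```text
clock: 19.03
position: [0.4754, 0.0066, 0.0306]
tool_rot: [-3.141, 0.001, 1.266]
force: [-1.8, -5.7, 1.4]
grip_width: 0.0427
finger_force: 2.8
```

Request:
{"fn": "move_arm", "kwargs": {
  "series": [
    [[0.05, 0, 0], [0, 0, 0], 50],
    [[0.1, 0, 0], [0, 0, 0], 50]
  ]
}}

```text
clock: 19.2
position: [0.4755, 0.0074, 0.0305]
tool_rot: [-3.141, 0.001, 1.266]
force: [-2.8, -7.4, 2.0]
grip_width: 0.0424
finger_force: 3.4
```

Request:
{"fn": "move_arm", "kwargs": {
  "series": [
    [[0.05, 0, 0], [0, 0, 0], 50],
    [[0.1, 0, 0], [0, 0, 0], 50]
  ]
}}

```text
clock: 19.37
position: [0.4757, 0.0081, 0.0305]
tool_rot: [-3.141, 0.001, 1.266]
force: [-2.7, -7.8, 3.0]
grip_width: 0.0426
finger_force: 3.9
```

Request:
{"fn": "move_arm", "kwargs": {
  "series": [
    [[0.05, 0, 0], [0, 0, 0], 50],
    [[0.1, 0, 0], [0, 0, 0], 50]
  ]
}}

```text
clock: 19.53
position: [0.476, 0.0088, 0.0305]
tool_rot: [-3.141, 0.001, 1.266]
force: [-2.8, -9.2, 2.2]
grip_width: 0.0427
finger_force: 4.5
```

Request:
{"fn": "move_arm", "kwargs": {
  "series": [
    [[0.05, 0, 0], [0, 0, 0], 50],
    [[0.1, 0, 0], [0, 0, 0], 50]
  ]
}}

```text
clock: 19.7
position: [0.4762, 0.0096, 0.0305]
tool_rot: [-3.141, 0.002, 1.266]
force: [-2.9, -10.8, 3.4]
grip_width: 0.043
finger_force: 5.0
```

```bash
python3 - <<'E'
from h import *
chop2()
E
```

```text
chop 0.83 [0.4947 0.0617] 309 lipframe [ 0.0995 -0.0041] zmax 0.082 [91. 81. 78.]
tool [ 0.0443 -0.002 ] [0.4762 0.0096 0.0305] F [ -2.73 -10.17   2.46] along -10.52 yaw 1.266 19.8
```

Request:
{"fn": "move_arm", "kwargs": {
  "series": [
    [[0, 0, 0], [0, 0, 0], 50],
    [[0, 0, 0], [0, 0, 0], 50],
    [[0, 0, 0], [0, 0, 0], 50],
    [[0, 0, 0], [0, 0, 0], 50],
    [[0, 0, 0], [0, 0, 0], 50],
    [[0, 0, 0], [0, 0, 0], 50]
  ]
}}

```text
clock: 20.3
position: [0.4762, 0.0096, 0.0305]
tool_rot: [-3.141, 0.002, 1.266]
force: [-3.4, -9.1, 2.7]
grip_width: 0.0425
finger_force: 4.6
```

Request:
{"fn": "move_arm", "kwargs": {
  "series": [
    [[-0.05, 0, 0], [0, 0, 0], 50],
    [[-0.1, 0, 0], [0, 0, 0], 50],
    [[-0.15, 0, 0], [0, 0, 0], 50],
    [[-0.2, 0, 0], [0, 0, 0], 50],
    [[-0.25, 0, 0], [0, 0, 0], 50],
    [[-0.3, 0, 0], [0, 0, 0], 50],
    [[-0.35, 0, 0], [0, 0, 0], 50],
    [[-0.4, 0, 0], [0, 0, 0], 50],
    [[-0.45, 0, 0], [0, 0, 0], 50],
    [[-0.5, 0, 0], [0, 0, 0], 50],
    [[-0.55, 0, 0], [0, 0, 0], 50],
    [[-0.6, 0, 0], [0, 0, 0], 50]
  ]
}}

```text
clock: 21.3
position: [0.4751, 0.0052, 0.0306]
tool_rot: [3.141, -0.0, 1.267]
force: [0.2, -0.8, 0.1]
grip_width: 0.0429
finger_force: 0.5
```

```bash
python3 - <<'E'
from h import *
chop2()
E
```

```text
chop 0.71 [0.4936 0.0581] 331 lipframe [ 0.0957 -0.0042] zmax 0.083 [88. 79. 77.]
tool [ 0.0397 -0.0023] [0.4751 0.0052 0.0306] F [-0.02 -1.07  0.2 ] along -1.02 yaw 1.267 21.4
```

Request:
{"fn": "move_arm", "kwargs": {
  "series": [
    [[-0.05, 0, 0], [0, 0, 0], 50],
    [[-0.1, 0, 0], [0, 0, 0], 50],
    [[-0.15, 0, 0], [0, 0, 0], 50],
    [[-0.2, 0, 0], [0, 0, 0], 50],
    [[-0.25, 0, 0], [0, 0, 0], 50],
    [[-0.3, 0, 0], [0, 0, 0], 50],
    [[-0.5, 0, 0], [0, 0, 0], 50],
    [[-1, 0, 0], [0, 0, 0], 50],
    [[-2, 0, 0], [0, 0, 0], 50],
    [[-3.5, 0, 0], [0, 0, 0], 50],
    [[-5, 0, 0], [0, 0, 0], 50],
    [[-5.5, 0, -2], [0, 0, 0], 50],
    [[-5.5, 0, -5], [0, 0, 0], 50],
    [[-5.5, 0, -8], [0, 0, 0], 50],
    [[-5.5, 0, -10], [0, 0, 0], 50],
    [[-5.5, 0, -10], [0, 0, 0], 50]
  ]
}}

```text
clock: 22.73
position: [0.4599, -0.0486, 0.1341]
tool_rot: [3.137, -0.001, 1.265]
force: [0.2, 0.0, 0.8]
grip_width: 0.0429
finger_force: 0.0
```

```bash
python3 - <<'E'
from h import *
chop2("s7.png")
E
```

```text
chop 0.85 [0.4933 0.0574] 352 lipframe [ 0.095  -0.0041] zmax 0.087 [113. 109. 105.]
tool [-0.0164 -0.0026] [ 0.4585 -0.0484  0.1311] F [-0.3   0.38 -0.65] along 0.27 yaw 1.266 22.8333
```

View pics/s7.png

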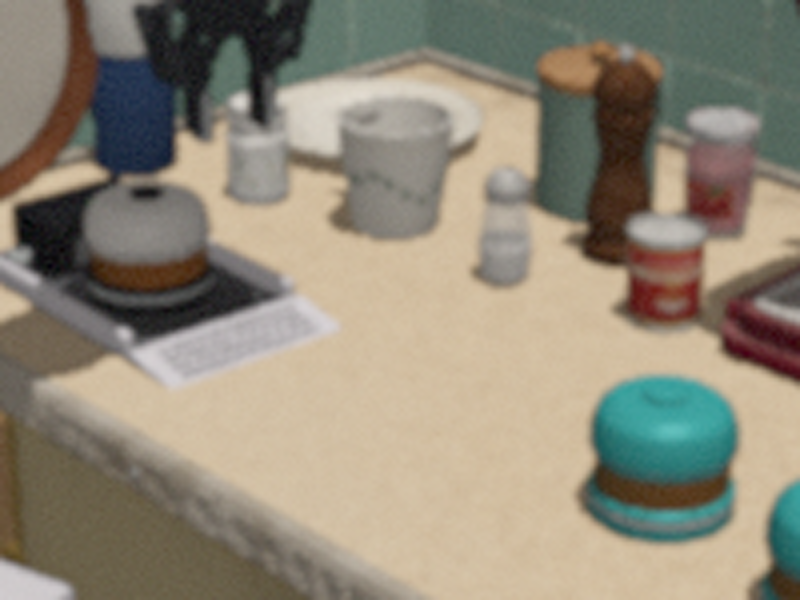

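The chopper stands level and free at crop (147,240), at 95.0 mm. Touch was at about 93.5 mm, so the contacts are still pressed by roughly 2 N. The other things are in place.

```bash
python3 -c "
from h import *
print(bot.job_done())"
```

```text
the job is handed in; nothing more can be done
None
```

The mini chopper is on its charging cradle and the job is handed in: it was pressed onto the contact block with an estimated 8–9 N, then released level behind the lip, touching the contacts at an estimated 2 N; the hand-in returned no verdict.

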